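# Measure a brass shaft on the bench caliper

### The job

Measure the brass shaft on the bench caliper: slide the jaws open by the orange grip, stand the brass shaft upright on the base between the jaws, centred on their width, and let go of it. Slide the jaw shut, gently and without a hard squeeze, until both jaws press lightly on the shaft, then press the green record button and let it come back up. Leave the shaft standing in the closed jaws, and leave the other things where they are.

Things in the scene. Friction and masses are not known exactly. Their poses are not given: they have to be found in the camera images.
- caliper: Bench caliper, fixed: grey base plate 120 x 310 x 12 mm (x, y, z), steel beam, two jaws, readout box. Origin: underside of the base, below the middle of the fixed jaw's measuring face; x across the jaws, y along the slide, opening, z up. Base y -135 to 175 mm, top z = 12. Jaw faces flat, x -14 to 14, z 16 to 46 mm. Beam at x 26 to 42, top z = 30 mm.
- fixed_jaw: Fixed steel jaw, same origin and axes as the caliper; its block reaches from y = -14 mm to the measuring face at y = 0.
- jaw: Sliding jaw. Origin on its measuring face plane, axes as the caliper's: its y in the caliper's frame is the jaw opening (0 to 75 mm; starts at 4 to 24). Jaw plate 12 mm thick, top z = 46 mm; carriage behind it y 5 to 90, x -14 to 46, top z = 34 mm. Slides with about 3 N drag, stays where left. Contact registers from 2 N on the shaft; keep below 35 N.
- jaw_grip (a point): Point in the orange upright grip plate of the sliding jaw, 14 mm below its top edge: plate 12 mm thick along the slide (y), 30 mm wide (x), from the carriage top (z = 34 mm) to z = 74 mm. It lies 66 mm behind the jaw's measuring face, at x = 10 mm.
- rest (a point): Point on top of the base (12 mm above the table) where the shaft may be stood: in the middle of the jaws' width and 32 mm from the fixed jaw's face.
- record (a joint): Green record button, 26 mm across, pushed straight down: 0 up, 6 mm fully down (4 N), springs back; it counts from 4 mm.
- record_top (a point): Centre of the top of the green record button, on the black readout box beside the fixed jaw (box 104 x 84 mm, top at z = 34 mm; 86 mm from the fixed jaw's face).
- tray: Shallow blue tray, fixed: 270 x 100 mm (x, y), rim 12 mm high, floor 5 mm thick. Origin: centre of its underside. Three shafts stand in it in a row along its x axis, 80 mm apart, in any order.
- brass_shaft: Turned brass step shaft standing upright, about 0.36 kg. Origin: centre of its foot; z is its axis. Lower part 32 mm diameter, up to z = 38 mm; upper part 22 mm diameter from 38 to 78 mm.
- steel_shaft: Steel shaft of the same shape as the brass one; stays in the tray.
- black_shaft: Black plastic shaft of the same shape; stays in the tray.
- dish_a: Glass petri dish, 90 mm across, 18 mm high; origin at the centre of its underside.
- dish_b: Second glass petri dish, the same.
- wash_bottle: Clear bottle with a red cap, 60 mm across, 150 mm high; origin at the centre of its underside.
- screwdriver: Screwdriver lying on the table.
- mouse: Black computer mouse, 95 x 58 x 22 mm.

How it is judged:
On the way, in this order (a step that is already met when the one before it is completed fails the run):
1. the jaws are slid open wide enough for the shaft (over 36 mm) (y of jaw in the frame of caliper above 0.036 m), for 0.1 s.
2. the brass shaft stands upright on the base between the jaws, let go (x of brass_shaft in the frame of caliper between -0.009 and 0.009 m and z of brass_shaft in the frame of caliper between 0.0095 and 0.015 m and angle between brass_shaft's own z axis and vertical below 0.06 rad and y of brass_shaft in the frame of caliper between 0.012 and 0.065 m and contact force between the fingers and brass_shaft below 0.1 N), for 0.2 s.
3. both jaws press on the brass shaft with more than 2 N (x of brass_shaft in the frame of caliper between -0.009 and 0.009 m and z of brass_shaft in the frame of caliper between 0.0095 and 0.015 m and angle between brass_shaft's own z axis and vertical below 0.06 rad and y of jaw in the frame of caliper between 0.0295 and 0.0345 m and y of brass_shaft in the frame of caliper between 0.0135 and 0.019 m and contact force between each of jaw, fixed_jaw and brass_shaft above 2 N), for 0.2 s.
4. the record button is pressed while the jaws are shut on the shaft (x of brass_shaft in the frame of caliper between -0.009 and 0.009 m and z of brass_shaft in the frame of caliper between 0.0095 and 0.015 m and angle between brass_shaft's own z axis and vertical below 0.06 rad and y of jaw in the frame of caliper between 0.0295 and 0.0345 m and y of brass_shaft in the frame of caliper between 0.0135 and 0.019 m and value of joint record above 0.004 m), for 0.05 s.
At the end, for the whole second after the job is handed in: The brass shaft stands upright (within 0.06 rad) on the caliper's base, within 9 mm of the middle of the jaws' width, with the jaws shut on it (opening 29.5 to 34.5 mm for the 32 mm shaft, shaft axis 13.5 to 19 mm from the fixed jaw's face), at rest, and the record button is back up (under 2 mm) (x of brass_shaft in the frame of caliper between -0.009 and 0.009 m and z of brass_shaft in the frame of caliper between 0.0095 and 0.015 m and angle between brass_shaft's own z axis and vertical below 0.06 rad and y of jaw in the frame of caliper between 0.0295 and 0.0345 m and y of brass_shaft in the frame of caliper between 0.0135 and 0.019 m and value of joint record below 0.002 m and linear speed of brass_shaft below 0.01 m/s); the robot touches nothing.
It fails at once if the shaft is squeezed hard: over 35 N from the sliding jaw (contact force between jaw and brass_shaft above 35 N).
It fails at once if the record button is pressed before the jaws are shut on the brass shaft (value of joint record above 0.004 m and not (x of brass_shaft in the frame of caliper between -0.009 and 0.009 m and z of brass_shaft in the frame of caliper between 0.0095 and 0.015 m and angle between brass_shaft's own z axis and vertical below 0.06 rad and y of jaw in the frame of caliper between 0.0295 and 0.0345 m and y of brass_shaft in the frame of caliper between 0.0135 and 0.019 m)).
It fails at once if one of the other shafts is moved more than 20 mm or tipped (distance of any of steel_shaft, black_shaft from where it was at the start of the episode above 0.02 m or angle between any of steel_shaft, black_shaft's own z axis and vertical above 0.3 rad).
It fails at once if a bystander is moved more than 30 mm (distance of any of dish_a, dish_b, wash_bottle, screwdriver, mouse from where it was at the start of the episode above 0.03 m).
It also fails if it takes over 72 s, if anything falls off the work surface, if the arm or the gripper's body presses on something with over 40 N, if the wrist force passes 120 N, or if a joint passes its speed limit or range.

### The arm

A 6-joint arm with a two-finger parallel gripper is mounted at the origin on the work surface. World frame = base frame: x ahead of the robot, y to its left, z up, the work surface at z = 0. Lengths are in m, angles in rad, forces in N, time in s.
With the tool pointing down it reaches from about 0.425 to 0.925 m from the base axis. Payload 12.5 kg.
Tool frame: the origin (TCP) lies between the finger pads; the fingertips stand 17 mm ahead of it and the grasp point (between the pads) lies 2 mm behind it; z points along the fingers, y is the line along which they close (so a half turn about z gives the same grasp; the last joint's range is limited). The gripper opens to 85 mm and grips with 20 to 120 N. Pads are 22 mm wide; open, the fingers measure 114 mm over their backs; the gripper's body (76 mm by 85 mm) begins 54 mm behind the grasp point. The pads swing forward as they close: fully open they stand 13 mm farther back than shut.
Start: joints at [-1.319, 0.491, 1.559, -0, 1.092, -0.106], TCP at [0.219, -0.585, 0.248] pointing down, gripper open.
Joint ranges: [-3.1, 3.1], [-0.84, 2.19], [0.05, 2.79], [-1.13, 4.28], [0.06, 2.93], [-2.69, 2.69]. Speed limits (rad/s): [2.22, 2.22, 2.79, 3.14, 3.14, 3.14].

### API

Orientations are given as a unit quaternion [w, x, y, z].
In Python, from station import bot gives the robot as it stands.
- The arm moves only by the tool carry_out, never from a script. Its argument "commands" is a list of rows, each a list of 3 entries, a list of its own where there are three numbers: the turn, a rotation vector about the tool's x, y, z in rad, then the shift along the tool's x, y, z in m, then the opening, from 0 (shut) to 1 (fully open). A call has 1 to 10 rows; each row is the pose to reach, as a shift and turn from the pose commanded when the call began, along the tool's axes at that moment; what a row does not reach only later rows make up. A row lasts 1/8 s, in which the tool goes at most 62.5 mm and 10.7 degrees, less where a joint would pass 70% of its speed; a pose out of reach is approached as far as the arm can. A call with a gripper value outside its range is refused whole. The fingers move at their own pace and stop on an object; "squeeze" is the grip in N (left out, the last holds). Time passes only in rows, so rows that repeat a pose let the fingers close. It gives the time, the measured TCP pose, the force, the opening and the grip force at its end, in the units of the state.
- bot.state(): the state, without advancing time (a new reading comes with each control period).
- bot.get_image(name): name is "side" or "top" or "wrist"; returns the picture (400x640x3 uint8, red, green, blue); there is no depth.
- bot.get_calibration(name): a dict with "fx", "fy", "cx", "cy" (pixels), "D" ([k1, k2, p1, p2, k3] as OpenCV has them; the pictures are not rectified), "R" (3x3) and "t" (3): a world point X has camera coordinates R X + t; the wrist camera has in their place "T_tool_cam" (4x4, takes a point from camera to tool coordinates, whose origin is the TCP and whose axes are the flange's). Camera axes: x right, y down, z forward; pixel columns grow to the right and rows downward; lengths in m; the calibration is good to about 2 mm. A picture is of the moment at which its call begins: read the wrist's pose just before it. get_calibration takes no time and is no camera call.
- bot.sign_off(): hands the job in; it is judged then, once.
The state is a dict: "time": time; "joint_pos": joint angles; "joint_vel": joint speeds; "tau": joint torques, N m; "tcp_pos": TCP position; "tool_rot": TCP orientation; "contact_force": force on the tool from outside, world axes, zero at the start; "wrist_torque": the same for the moment, N m; "grip_width": opening from 0.0 (shut) to 1.0 (fully open); "grip_force": force on a finger pad.
Only numpy, scipy, OpenCV 4.12 (cv2) and the standard library are available. Lean on these libraries where they do the work, as an engineer would, in place of code of your own. Each camera call takes 0.05 s, during which the arm holds its last target. There are 200 camera calls.

## Working session

There is one attempt and no reset: what is moved stays moved. The work goes in short steps, Python scripts to look and compute and a tool call to move; the robot and the scene stay as the last step left them, time stands still between calls to the robot, and variables do not carry over. Pictures are saved under pics/ and viewed, at most 10 in all, crops included, and the job is handed in when it is done.

Besides the shell and the picture viewer there is one more tool, called as name(argument=value, ...), one argument or row to a line, values as JSON. carry_out: Moves the arm, as the interface text tells. Its arguments: {"type":"object","properties":{"commands":{"type":"array","items":{"type":"array"}},"squeeze":{"type":"number"}},"required":["commands"]}

```bash
mkdir -p pics; python3 - <<'E'
from station import bot
import cv2,numpy as np
np.set_printoptions(precision=4,suppress=True)
for n in ("top","side"):
    cv2.imwrite(f"pics/{n}0.png",bot.get_image(n)[:,:,::-1])
    c=bot.get_calibration(n);print(n,c)
print(bot.get_calibration("wrist"));print(bot.state())
E
```

```text
top {'fx': 468.64469591608986, 'fy': 468.64469591608986, 'cx': 318.48195007655613, 'cy': 194.94410796842544, 'D': array([-0.0676,  0.    ,  0.    ,  0.    ,  0.    ]), 'R': array([[ 0.0172, -0.9998,  0.0127],
       [-0.9801, -0.0194, -0.1975],
       [ 0.1977, -0.009 , -0.9802]]), 't': array([-0.0483,  0.5651,  1.639 ])}
side {'fx': 369.2768323657951, 'fy': 369.2768323657951, 'cx': 315.00856262756696, 'cy': 203.70878183928946, 'D': array([0.0219, 0.    , 0.    , 0.    , 0.    ]), 'R': array([[ 0.9934, -0.1123,  0.0226],
       [-0.0548, -0.6395, -0.7668],
       [ 0.1006,  0.7606, -0.6414]]), 't': array([-0.5676,  0.0525,  1.0724])}
{'fx': 329.1347867519364, 'fy': 329.1347867519364, 'cx': 317.824217519514, 'cy': 201.35520922975596, 'D': array([-0.015,  0.   ,  0.   ,  0.   ,  0.   ]), 'T_tool_cam': array([[ 0.0001, -0.9653, -0.2613,  0.0664],
       [ 1.    ,  0.    ,  0.0004, -0.0004],
       [-0.0004, -0.2613,  0.9653, -0.1254],
       [ 0.    ,  0.    ,  0.    ,  1.    ]])}
{'time': 0.1, 'joint_pos': array([-1.3186,  0.4916,  1.5594,  0.    ,  1.0917, -0.1056]), 'joint_vel': array([-0.0012, -0.0016, -0.002 , -0.0015,  0.0003, -0.001 ]), 'tau': array([  0.0031, -61.9447, -26.2027,  -0.0001,   0.0029,   0.    ]), 'tcp_pos': array([ 0.2189, -0.5852,  0.2477]), 'tool_rot': array([-0.0005,  0.984 ,  0.178 , -0.    ]), 'contact_force': array([ 0.2565,  0.4447, -0.1214]), 'wrist_torque': array([-0.0019,  0.0316,  0.0159]), 'grip_force': 0.0, 'grip_width': 1.0021181240605759}
```

View pics/top0.png

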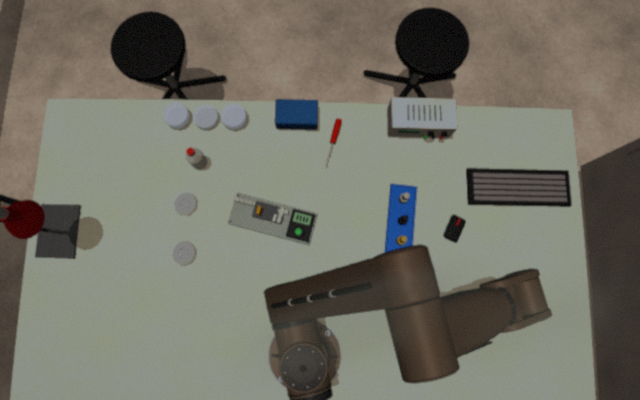

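View pics/side0.png

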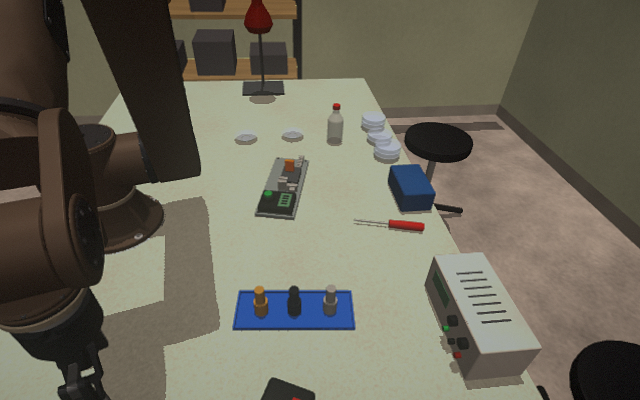

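Top view: brass shaft at about (401,240), orange grip at (258,210), green button at (299,231), caliper base (229-317, 193-245). Side view: brass (261,300), orange (290,164), green (267,194). Next I triangulate these.

```bash
cat > h.py <<'E'
from station import bot
import cv2,numpy as np
from scipy.spatial.transform import Rotation as Ro
np.set_printoptions(precision=4,suppress=True)
def pose():
    s=bot.state();q=s['tool_rot'];return Ro.from_quat([q[1],q[2],q[3],q[0]]).as_matrix(),s['tcp_pos']
def grab(n):
    """image + (K,D,R,t) world->cam"""
    c=bot.get_calibration(n)
    if n=="wrist":
        Rt,p=pose();T=c['T_tool_cam'];Rw=Rt@T[:3,:3];o=Rt@T[:3,3]+p;R=Rw.T;t=-R@o
    else: R,t=c['R'],c['t']
    K=np.array([[c['fx'],0,c['cx']],[0,c['fy'],c['cy']],[0,0,1]])
    return bot.get_image(n),(K,c['D'],R,t)
def ray(cam,uv):
    K,D,R,t=cam
    u=cv2.undistortPoints(np.array(uv,float).reshape(-1,1,2),K,D).reshape(-1,2)
    d=np.c_[u,np.ones(len(u))]@R
    return -R.T@t,d/np.linalg.norm(d,axis=1,keepdims=True)
def onplane(cam,uv,z):
    o,d=ray(cam,uv);return o+d*((z-o[2])/d[:,2])[:,None]
def tri(c1,u1,c2,u2):
    o1,d1=ray(c1,u1);o2,d2=ray(c2,u2);d1,d2=d1[0],d2[0]
    s=np.linalg.lstsq(np.c_[d1,-d2],o2-o1,rcond=None)[0]
    a,b=o1+s[0]*d1,o2+s[1]*d2;return (a+b)/2,np.linalg.norm(a-b)
def proj(cam,X):
    K,D,R,t=cam;return cv2.projectPoints(np.array(X,float).reshape(-1,3),cv2.Rodrigues(R)[0],t,K,D)[0].reshape(-1,2)
HSV=dict(orange=((4,150,90),(16,255,255)),brass=((15,110,60),(30,255,255)),green=((45,120,60),(80,255,255)),blue=((100,150,60),(125,255,255)))
def blobs(im,col,roi=None,amin=8):
    h=cv2.cvtColor(im,cv2.COLOR_RGB2HSV);m=cv2.inRange(h,*map(np.array,HSV[col]))
    if roi: 
        k=np.zeros_like(m);x0,y0,x1,y1=roi;k[y0:y1,x0:x1]=1;m=m*k
    n,l,s,c=cv2.connectedComponentsWithStats(m)
    r=[(s[i,4],c[i],s[i,:4]) for i in range(1,n) if s[i,4]>=amin]
    return sorted(r,key=lambda a:-a[0]),m
E
python3 - <<'E'
from h import *
ti,tc=grab("top");si,sc=grab("side")
for c,rt,rs in (("orange",(225,180,320,250),(250,140,320,225)),("brass",(380,180,420,260),(235,280,290,320)),("green",(225,180,320,250),(250,140,320,225))):
    a=blobs(ti,c,rt)[0];b=blobs(si,c,rs)[0];print(c,[(x[0],x[1],x[2]) for x in a[:3]],[(x[0],x[1],x[2]) for x in b[:3]])
    if a and b: print(tri(tc,a[0][1],sc,b[0][1]))
# tray
b=blobs(ti,"blue",(370,170,430,260))[1];print(cv2.minAreaRect(cv2.findNonZero(b)))
p=cv2.boxPoints(cv2.minAreaRect(cv2.findNonZero(b)));print(onplane(tc,p,0.012))
# caliper corners, rough
print(onplane(tc,[[239,193],[229,224],[310,245],[317,213]],0.012))
E
```

```text
orange [] [(np.int32(92), array([289.3043, 164.913 ]), array([285, 159,   9,  12], dtype=int32))]
brass [(np.int32(51), array([401.0392, 239.7255]), array([397, 237,   9,   7], dtype=int32))] [(np.int32(297), array([259.963, 301.33 ]), array([254, 286,  14,  30], dtype=int32))]
(array([ 0.4092, -0.3393,  0.0364]), np.float64(0.003407998945644798))
green [(np.int32(48), array([297.9167, 231.1667]), array([294, 228,   8,   8], dtype=int32))] [(np.int32(34), array([267.5   , 192.8824]), array([264, 191,   8,   5], dtype=int32))]
(array([0.4319, 0.0331, 0.0526]), np.float64(0.0027465422219244595))
((400.54034423828125, 219.28611755371094), (25.642362594604492, 67.70104217529297), 4.969740867614746)
[[ 0.3681 -0.2835  0.012 ]
 [ 0.6203 -0.3081  0.012 ]
 [ 0.6138 -0.4043  0.012 ]
 [ 0.3615 -0.377   0.012 ]]
[[ 0.5764  0.2573  0.012 ]
 [ 0.4596  0.2883  0.012 ]
 [ 0.3885 -0.0106  0.012 ]
 [ 0.5069 -0.034   0.012 ]]
```

carry_out(
  commands=[
    [[0, 0, 0.59], [0.302, -0.149, 0.02], 1],
    [[0, 0, 0.59], [0.302, -0.149, 0.02], 1],
    [[0, 0, 0.59], [0.302, -0.149, 0.02], 1],
    [[0, 0, 0.59], [0.302, -0.149, 0.02], 1],
    [[0, 0, 0.59], [0.302, -0.149, 0.02], 1],
    [[0, 0, 0.59], [0.302, -0.149, 0.02], 1],
    [[0, 0, 0.59], [0.302, -0.149, 0.02], 1],
    [[0, 0, 0.59], [0.302, -0.149, 0.02], 1],
    [[0, 0, 0.59], [0.302, -0.149, 0.02], 1],
  ],
)

```text
time: 1.32
tcp_pos: [0.4489, -0.341, 0.2283]
tool_rot: [0.0, 0.993, -0.117, 0.0]
contact_force: [0.1, 0.6, -0.3]
grip_width: 0.999
grip_force: 0.0
```

```bash
python3 - <<'E'
from h import *
R,p=pose();print(p,R)
i,c=grab("wrist");cv2.imwrite("pics/w1.png",i[:,:,::-1]);np.savez("w1.npz",R=c[2],t=c[3])
for k in("brass","orange","green"): print(k,[(x[0],x[1],x[2]) for x in blobs(i,k)[0][:4]])
print(proj(c,[[.409,-.339,.078],[.409,-.339,0.005]]))
g=np.array([.47,.12,.23])-p;print("delta tool to caliper view",R.T@g)
E
```

```text
[ 0.4489 -0.341   0.2283] [[ 0.9728 -0.2315 -0.    ]
 [-0.2315 -0.9728 -0.0002]
 [ 0.      0.0002 -1.    ]]
brass [(np.int32(735), array([327.3918, 226.7265]), array([312, 205,  31,  42], dtype=int32))]
orange []
green []
[[326.401  234.7201]
 [324.6832 211.0483]]
delta tool to caliper view [-0.0862 -0.4534 -0.0018]
```

View pics/w1.png

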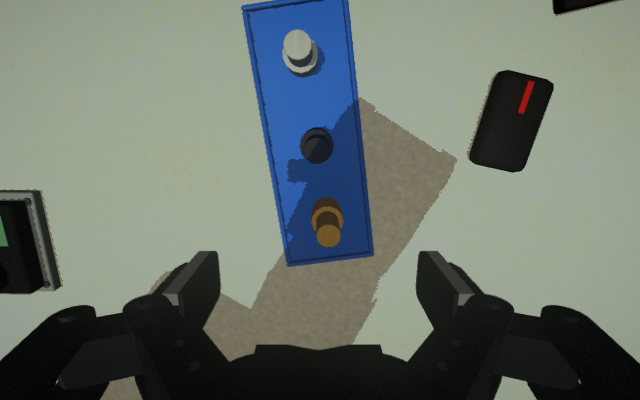

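Wrist view: brass top disc at about (328,236), black at (316,145), steel at (298,45), so brass is the near one in the tray. Now the caliper view.

carry_out(
  commands=[
    [[0, 0, 0], [-0.03, -0.06, 0], 1],
    [[0, 0, 0], [-0.06, -0.45, 0], 1],
    [[0, 0, 0], [-0.086, -0.45, 0], 1],
    [[0, 0, 0], [-0.086, -0.45, 0], 1],
    [[0, 0, 0], [-0.086, -0.45, 0], 1],
    [[0, 0, 0], [-0.086, -0.45, 0], 1],
    [[0, 0, 0], [-0.086, -0.45, 0], 1],
    [[0, 0, 0], [-0.086, -0.45, 0], 1],
    [[0, 0, 0], [-0.086, -0.45, 0], 1],
    [[0, 0, 0], [-0.086, -0.45, 0], 1],
  ],
)

```text
time: 2.62
tcp_pos: [0.4695, 0.1166, 0.2283]
tool_rot: [0.0, 0.993, -0.116, -0.0]
contact_force: [0.4, -0.3, -0.3]
grip_width: 1.004
grip_force: 0.0
```

```bash
python3 - <<'E'
from h import *
R,p=pose();print(p)
i,c=grab("wrist");cv2.imwrite("pics/w2.png",i[:,:,::-1]);np.savez("w2.npz",R=c[2],t=c[3])
for k in("brass","orange","green"): print(k,[(x[0],x[1],x[2]) for x in blobs(i,k)[0][:4]])
E
```

```text
[0.4695 0.1166 0.2283]
brass [(np.int32(393), array([242.0178, 166.8168]), array([235, 151,  14,  33], dtype=int32))]
orange [(np.int32(126), array([244.2063, 166.1984]), array([235, 150,  16,  34], dtype=int32))]
green [(np.int32(506), array([414.2885, 203.3103]), array([402, 191,  26,  25], dtype=int32))]
```

View pics/w2.png

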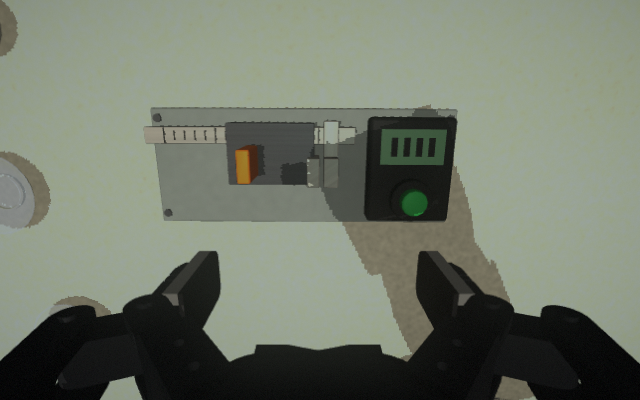

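Caliper axis-aligned with the wrist image: base corners about (152,108), (457,110), (163,220); grip top face (235-250,149-184); jaws at x≈307-338; button (414,203). Moving above the grip for a second view.

```bash
cat >> h.py <<'E'
HSV['orange']=((8,170,150),(22,255,255))
def camof(f):
    z=np.load(f);c=bot.get_calibration("wrist");K=np.array([[c['fx'],0,c['cx']],[0,c['fy'],c['cy']],[0,0,1]])
    return K,c['D'],z['R'],z['t']
E
python3 - <<'E'
from h import *
i=cv2.imread("pics/w2.png")[:,:,::-1].copy();c=camof("w2.npz")
b=blobs(i,"orange")[0];print(b[0])
print("grip",onplane(c,b[0][1],.074))
P=onplane(c,[[152,108],[457,110],[163,220]],.012);print(P,np.linalg.norm(P[1]-P[0]),np.linalg.norm(P[2]-P[0]))
d=P[0]-P[1];print("y ang",np.degrees(np.arctan2(d[1],d[0])))
print("button",onplane(c,blobs(i,"green")[0][0][1],.042))
R,p=pose();print(R.T@(onplane(c,b[0][1],.074)[0]-p))
E
```

```text
(np.int32(386), array([242.4741, 166.0389]), array([236, 150,  14,  33], dtype=int32))
grip [[0.5057 0.1747 0.074 ]]
[[ 0.5768  0.2624  0.012 ]
 [ 0.5042 -0.035   0.012 ]
 [ 0.4626  0.2928  0.012 ]] 0.3060822076984531 0.11818920823810596
y ang 76.27165618314945
button [[0.428  0.0292 0.042 ]]
[ 0.0217 -0.0651  0.1543]
```

carry_out(
  commands=[
    [[0, 0, 0], [0.022, -0.065, 0.06], 0.6],
    [[0, 0, 0], [0.022, -0.065, 0.06], 0.6],
    [[0, 0, 0], [0.022, -0.065, 0.06], 0.6],
    [[0, 0, 0], [0.022, -0.065, 0.06], 0.6],
  ],
)

```text
time: 3.18
tcp_pos: [0.5058, 0.1746, 0.1688]
tool_rot: [0.0, 0.993, -0.116, 0.0]
contact_force: [-0.2, -0.5, 0.7]
grip_width: 0.599
grip_force: 0.0
```

```bash
python3 - <<'E'
from h import *
R,p=pose();print(p)
i,c=grab("wrist");cv2.imwrite("pics/w3.png",i[:,:,::-1]);np.savez("w3.npz",R=c[2],t=c[3])
c2=camof("w2.npz");i2=cv2.imread("pics/w2.png")[:,:,::-1].copy()
for k in("orange","green"):
    a=blobs(i,k)[0];b=blobs(i2,k)[0];print(k,a[0],len(a))
    X,e=tri(c,a[0][1],c2,b[0][1]);print(X,e,"tool delta",R.T@(X-p))
E
```

```text
[0.5058 0.1746 0.1688]
orange (np.int32(557), array([317.8618, 210.3196]), array([311, 192,  15,  38], dtype=int32)) 1
[0.5055 0.1751 0.0723] 2.6098722509365545e-05 tool delta [-0.0004 -0.0004  0.0965]
green (np.int32(721), array([515.3259, 249.8086]), array([500, 235,  32,  30], dtype=int32)) 1
[0.4324 0.0321 0.0546] 0.00023662461363172367 tool delta [-0.0385  0.1556  0.1142]
```

View pics/w3.png

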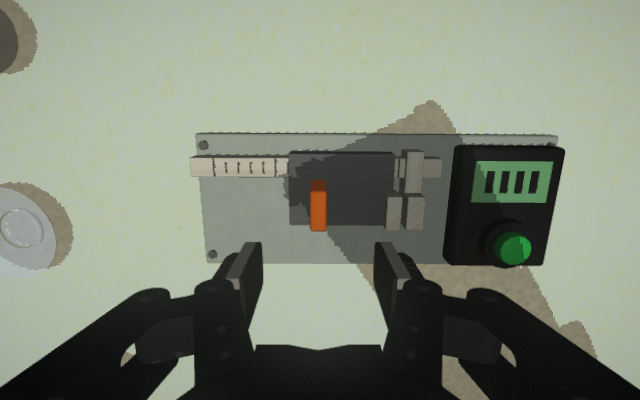

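Grip top measured at z≈0.072 (text 0.074), button top z≈0.054, at world (0.432,0.032); jaws nearly shut at (402-405). All consistent, so descend on the grip.

carry_out(
  commands=[
    [[0, 0, 0], [0, 0, 0.06], 0.6],
    [[0, 0, 0], [0, 0, 0.1], 0.6],
    [[0, 0, 0], [0, 0, 0.109], 0.6],
    [[0, 0, 0], [0, 0, 0.109], 0.6],
    [[0, 0, 0], [0, 0, 0.109], 0],
    [[0, 0, 0], [0, 0, 0.109], 0],
    [[0, 0, 0], [0, 0, 0.109], 0],
    [[0, 0, 0], [0, 0, 0.109], 0],
  ],
  squeeze=30,
)

```text
time: 4.22
tcp_pos: [0.5063, 0.1758, 0.0605]
tool_rot: [-0.0, 0.993, -0.116, 0.001]
contact_force: [-1.8, -2.2, 9.2]
grip_width: 0.138
grip_force: 33.4
```

carry_out(
  commands=[
    [[0, 0, 0], [0, -0.01, 0], 0],
    [[0, 0, 0], [0, -0.02, 0], 0],
    [[0, 0, 0], [0, -0.03, 0], 0],
    [[0, 0, 0], [0, -0.04, 0], 0],
    [[0, 0, 0], [0, -0.05, 0], 0],
    [[0, 0, 0], [0, -0.055, 0], 0],
    [[0, 0, 0], [0, -0.055, 0], 0],
  ],
)

```text
time: 5.1
tcp_pos: [0.5194, 0.23, 0.0606]
tool_rot: [-0.001, 0.993, -0.116, 0.001]
contact_force: [0.5, 2.2, 6.7]
grip_width: 0.132
grip_force: 33.0
```

carry_out(
  commands=[
    [[0, 0, 0], [0, 0, 0], 0.5],
    [[0, 0, 0], [0, 0, 0], 0.5],
    [[0, 0, 0], [0, 0, 0], 0.5],
    [[0, 0, 0], [0, 0.02, -0.06], 0.5],
    [[0, 0, 0], [0, 0.06, -0.12], 0.8],
    [[0, 0, 0], [-0.02, 0.08, -0.15], 1],
    [[0, 0, 0], [-0.02, 0.08, -0.15], 1],
    [[0, 0, 0], [-0.02, 0.08, -0.15], 1],
  ],
)

```text
time: 6.1
tcp_pos: [0.4807, 0.1561, 0.209]
tool_rot: [0.0, 0.993, -0.116, 0.0]
contact_force: [-0.8, 0.4, -0.5]
grip_width: 0.998
grip_force: 0.0
```

```bash
python3 - <<'E'
from h import *
R,p=pose();print(p)
i,c=grab("wrist");np.savez("w4.npz",R=c[2],t=c[3])
cv2.imwrite("pics/w4.png",i[:,:,::-1]);cv2.imwrite("pics/w4c.png",cv2.resize(i[90:290,160:480,::-1],None,fx=2.5,fy=2.5,interpolation=cv2.INTER_CUBIC))
b=blobs(i,"orange")[0];print(b[0][1:],onplane(c,b[0][1],.073))
O=np.array([.4776,.109,0]);a=np.radians(76.4);y=np.array([np.cos(a),np.sin(a),0]);x=np.array([y[1],-y[0],0])
for q in [(-.014,0,.046),(.014,0,.046),(0,.032,.012),(.014,.061,.046),(-.014,.061,.046),(.06,.175,.012),(.06,-.135,.012)]: print(q,proj(c,O+q[0]*x+q[1]*y+[0,0,q[2]]))
E
```

```text
[0.4807 0.1561 0.209 ]
(array([217.4766, 171.8486]), array([210, 155,  16,  35], dtype=int32)) [[0.5189 0.2305 0.073 ]]
(-0.014, 0, 0.046) [[369.7253 195.281 ]]
(0.014, 0, 0.046) [[371.182  164.4688]]
(0, 0.032, 0.012) [[332.8934 173.1022]]
(0.014, 0.061, 0.046) [[301.9783 164.115 ]]
(-0.014, 0.061, 0.046) [[302.2082 194.9592]]
(0.06, 0.175, 0.012) [[182.8982 109.8722]]
(0.06, -0.135, 0.012) [[509.4362 111.8184]]
```

View pics/w4c.png

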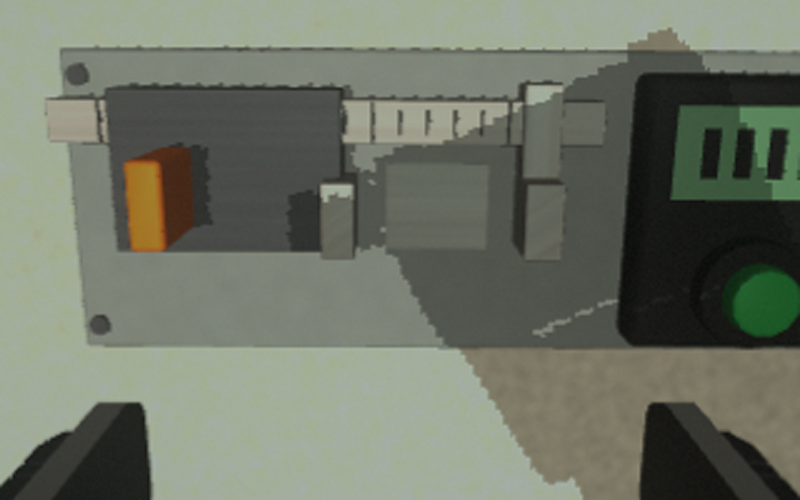

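Fixed jaw face edge at (370.8,163-194) and sliding jaw edge at (302), matching my caliper frame (opening ≈61 mm); bare spot on the base at (335,173). Now over to the brass shaft.

carry_out(
  commands=[
    [[0, 0, 0], [0.046, 0.478, 0], 1],
    [[0, 0, 0], [0.046, 0.478, 0], 1],
    [[0, 0, 0], [0.046, 0.478, 0], 1],
    [[0, 0, 0], [0.046, 0.478, 0], 1],
    [[0, 0, 0], [0.046, 0.478, 0], 1],
    [[0, 0, 0], [0.046, 0.478, 0], 1],
    [[0, 0, 0], [0.046, 0.478, 0], 1],
    [[0, 0, 0], [0.046, 0.478, 0], 1],
    [[0, 0, 0], [0.046, 0.478, 0], 1],
    [[0, 0, 0], [0.046, 0.478, 0], 1],
  ],
)

```text
time: 7.4
tcp_pos: [0.4154, -0.319, 0.2081]
tool_rot: [-0.001, 0.993, -0.116, -0.001]
contact_force: [0.1, -0.1, -0.2]
grip_width: 0.998
grip_force: 0.0
```

```bash
python3 - <<'E'
from h import *
print("base corner",tri(camof("w2.npz"),[152,108],camof("w4.npz"),[184.4,109.6]))
R,p=pose();print(p)
i,c=grab("wrist");np.savez("w5.npz",R=c[2],t=c[3]);cv2.imwrite("pics/w5.png",i[:,:,::-1])
w=blobs(i,"brass");print(w[0][:2])
j=cv2.imread("pics/w1.png")
cr=lambda im,x,y:cv2.resize(im[y-50:y+50,x-40:x+40],None,fx=5,fy=5,interpolation=cv2.INTER_CUBIC)
u=w[0][0][1].astype(int);print(u)
cv2.imwrite("pics/b.png",np.hstack([cr(j,327,227),cr(i[:,:,::-1],u[0],u[1])]))
E
```

```text
base corner (array([ 0.5782,  0.268 , -0.    ]), np.float64(0.00015546897355528906))
[ 0.4154 -0.319   0.2081]
[(np.int32(893), array([344.4838, 192.4446]), array([326, 171,  35,  42], dtype=int32))]
[344 192]
```

View pics/b.png

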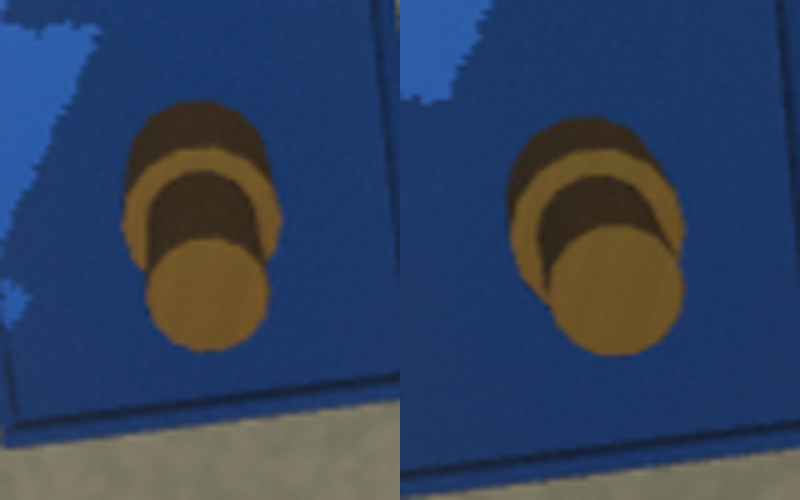

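Brass top disc centre at (328.6,235.8) in w1 and (347.2,200.0) in w5; step ring and foot visible behind it.

```bash
python3 - <<'E'
from h import *
a,b=camof("w1.npz"),camof("w5.npz");u,v=[328.2,235.4],[346.8,199.6]
X,e=tri(a,u,b,v);print("tri",X,e)
R,p=pose()
for z in(.083,):
    A,B=onplane(a,u,z)[0],onplane(b,v,z)[0];print(A,B,"delta",R.T@((A+B)/2-p))
# side view check of top: projected
_,s=grab("side");print(proj(s,[*((A+B)/2)[:2],.083]),proj(s,[*((A+B)/2)[:2],.005]))
E
```

```text
tri [ 0.4097 -0.3406  0.0823] 7.436870483764045e-05
[ 0.4099 -0.3407  0.083 ] [ 0.4099 -0.3406  0.083 ] delta [-0.0003  0.0228  0.1254]
[[259.4911 288.7193]] [[261.9561 309.7746]]
```

carry_out(
  commands=[
    [[0, 0, 0], [0, 0.023, 0.03], 0.7],
    [[0, 0, 0], [0, 0.023, 0.08], 0.7],
    [[0, 0, 0], [0, 0.023, 0.125], 0.6],
    [[0, 0, 0], [0, 0.023, 0.142], 0.6],
    [[0, 0, 0], [0, 0.023, 0.142], 0.6],
    [[0, 0, 0], [0, 0.023, 0.142], 0],
    [[0, 0, 0], [0, 0.023, 0.142], 0],
    [[0, 0, 0], [0, 0.023, 0.142], 0],
    [[0, 0, 0], [0, 0.023, 0.142], 0],
    [[0, 0, 0], [0, 0.023, 0.142], 0],
  ],
  squeeze=40,
)

```text
time: 8.75
tcp_pos: [0.4105, -0.3422, 0.0684]
tool_rot: [0.001, 0.993, -0.116, 0.001]
contact_force: [1.8, 2.1, 7.0]
grip_width: 0.236
grip_force: 39.5
```

carry_out(
  commands=[
    [[0, 0, 0], [0, 0, -0.01], 0],
    [[0, 0, 0], [0, 0, -0.04], 0],
    [[0, 0, 0], [0, 0, -0.08], 0],
    [[0, 0, 0], [0, 0, -0.12], 0],
    [[0, 0, 0], [0, 0, -0.12], 0],
    [[0, 0, 0], [0, 0, -0.12], 0],
  ],
)

```text
time: 9.5
tcp_pos: [0.4097, -0.3417, 0.1868]
tool_rot: [-0.0, 0.993, -0.116, -0.0]
contact_force: [-0.5, 0.3, -4.1]
grip_width: 0.234
grip_force: 39.6
```

```bash
python3 - <<'E'
from h import *
R,p=pose();print(p,bot.state()['grip_width'],bot.state()['contact_force'])
i,_=grab("side");cv2.imwrite("pics/s2.png",cv2.resize(i[200:350,180:380,::-1],None,fx=3,fy=3))
O=np.array([.4776,.109,0]);a=np.radians(76.4);y=np.array([np.cos(a),np.sin(a),0]);x=np.array([y[1],-y[0],0])
T=O+.024*y+.001*x;T[2]=.19;print(T,R.T@(T-p))
E
```

```text
[ 0.4097 -0.3417  0.1868] 0.23350356582001477 [-0.4673  0.2707 -4.111 ]
[0.4842 0.1321 0.19  ] [-0.0365 -0.4782 -0.003 ]
```

View pics/s2.png

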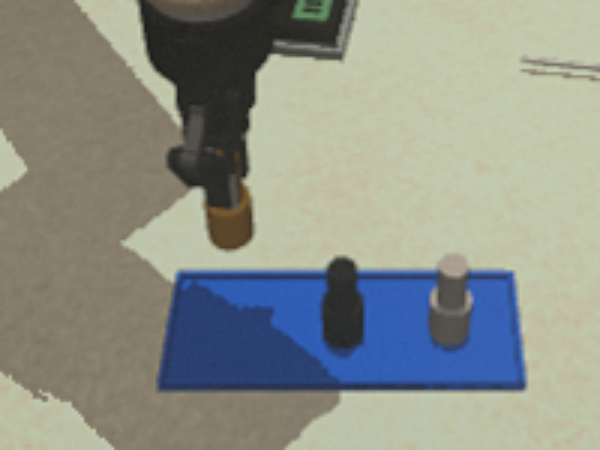

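Brass shaft is held upright (crop (230,220)); the black and steel shafts stand undisturbed in the tray. Carry it to the caliper.

carry_out(
  commands=[
    [[0, 0, 0], [-0.0025, -0.03, 0], 0],
    [[0, 0, 0], [-0.0065, -0.085, 0], 0],
    [[0, 0, 0], [-0.0105, -0.14, 0], 0],
    [[0, 0, 0], [-0.0155, -0.2, 0], 0],
    [[0, 0, 0], [-0.02, -0.26, 0], 0],
    [[0, 0, 0], [-0.0245, -0.32, 0], 0],
    [[0, 0, 0], [-0.029, -0.38, 0], 0],
    [[0, 0, 0], [-0.0335, -0.44, 0], 0],
    [[0, 0, 0], [-0.0365, -0.478, 0], 0],
    [[0, 0, 0], [-0.0365, -0.478, 0], 0],
  ],
)

```text
time: 10.8
tcp_pos: [0.4841, 0.1336, 0.1858]
tool_rot: [0.0, 0.993, -0.114, -0.001]
contact_force: [0.2, -1.6, -2.7]
grip_width: 0.237
grip_force: 40.0
```

```bash
python3 - <<'E'
from h import *
R,p=pose();O=np.array([.4776,.109,0]);a=np.radians(76.4);y=np.array([np.cos(a),np.sin(a),0]);x=np.array([y[1],-y[0],0])
print(p,(p-O)@x,(p-O)@y,bot.state()['contact_force'],bot.state()['grip_width'])
i,_=grab("wrist");cv2.imwrite("pics/w6.png",i[:,:,::-1])
E
```

```text
[0.4841 0.1336 0.1858] 0.0005658749853929097 0.0254921773789296 [ 0.1874 -1.5802 -2.7436] 0.23670539449712114
```

View pics/w6.png

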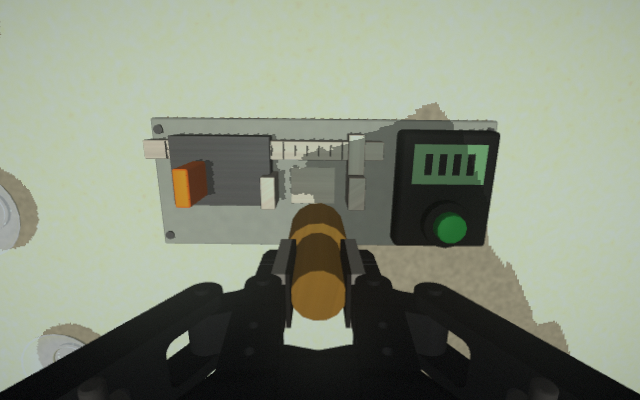

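The shaft is held upright over the gap between the jaws (shaft (318,260), jaws at (268,190) and (356,190)). Lower it.

carry_out(
  commands=[
    [[0, 0, 0], [0, 0, 0.04], 0],
    [[0, 0, 0], [0, 0, 0.075], 0],
    [[0, 0, 0], [0, 0, 0.095], 0],
    [[0, 0, 0], [0, 0, 0.104], 0],
    [[0, 0, 0], [0, 0, 0.104], 0],
    [[0, 0, 0], [0, 0, 0.106], 0],
    [[0, 0, 0], [0, 0, 0.106], 0],
  ],
)

```text
time: 11.72
tcp_pos: [0.4848, 0.1315, 0.0818]
tool_rot: [-0.0, 0.993, -0.116, 0.001]
contact_force: [0.2, -0.2, -3.0]
grip_width: 0.241
grip_force: 40.0
```

carry_out(
  commands=[
    [[0, 0, 0], [0, 0, 0.003], 0],
    [[0, 0, 0], [0, 0, 0.004], 0],
    [[0, 0, 0], [0, 0, 0.005], 0],
    [[0, 0, 0], [0, 0, 0.005], 0],
  ],
)

```text
time: 12.22
tcp_pos: [0.4845, 0.1315, 0.0762]
tool_rot: [0.0, 0.993, -0.116, -0.0]
contact_force: [-0.2, 1.1, -2.8]
grip_width: 0.236
grip_force: 40.0
```

carry_out(
  commands=[
    [[0, 0, 0], [0, 0, 0.001], 0],
    [[0, 0, 0], [0, 0, 0.001], 0],
    [[0, 0, 0], [0, 0, 0.002], 0],
    [[0, 0, 0], [0, 0, 0.002], 0],
  ],
)

```text
time: 12.72
tcp_pos: [0.4849, 0.1316, 0.0753]
tool_rot: [-0.0, 0.993, -0.116, 0.001]
contact_force: [-3.8, 1.9, 15.5]
grip_width: 0.241
grip_force: 41.9
```

Contact at the expected height. Ease off, release and lift.

carry_out(
  commands=[
    [[0, 0, 0], [0, 0, -0.002], 0],
    [[0, 0, 0], [0, 0, -0.002], 0.35],
    [[0, 0, 0], [0, 0, -0.002], 0.5],
    [[0, 0, 0], [0, 0, -0.002], 0.6],
    [[0, 0, 0], [0, 0, -0.03], 0.6],
    [[0, 0, 0], [0, 0, -0.07], 0.6],
    [[0, 0, 0], [0.01, -0.06, -0.08], 0.6],
    [[0, 0, 0], [0.01, -0.06, -0.08], 0.6],
    [[0, 0, 0], [0.01, -0.06, -0.08], 0.6],
  ],
)

```text
time: 13.85
tcp_pos: [0.5075, 0.1875, 0.1538]
tool_rot: [0.0, 0.993, -0.115, -0.0]
contact_force: [-0.1, -0.8, -0.5]
grip_width: 0.602
grip_force: 0.0
```

```bash
python3 - <<'E'
from h import *
R,p=pose();print(p)
O=np.array([.4776,.109,0]);a=np.radians(76.4);y=np.array([np.cos(a),np.sin(a),0]);x=np.array([y[1],-y[0],0])
i,c=grab("wrist");cv2.imwrite("pics/w7.png",i[:,:,::-1])
for k in("brass","orange"):
    for b in blobs(i,k)[0][:2]: print(k,b)
b=[b for b in blobs(i,"orange")[0] if b[1][0]<400][0][1]
G=onplane(c,b,.073)[0];print("grip",G,(G-O)@x,(G-O)@y,R.T@(G-p))
E
```

```text
[0.5075 0.1875 0.1538]
brass (np.int32(2361), array([401.4587, 222.4041]), array([371, 189,  60,  69], dtype=int32))
brass (np.int32(493), array([248.7647, 216.1116]), array([242, 195,  17,  42], dtype=int32))
orange (np.int32(675), array([250.3111, 214.5511]), array([242, 194,  19,  42], dtype=int32))
grip [0.5191 0.2308 0.073 ] 0.011675380273637705 0.1280948189174375 [ 0.0014 -0.0448  0.0808]
```

View pics/w7.png

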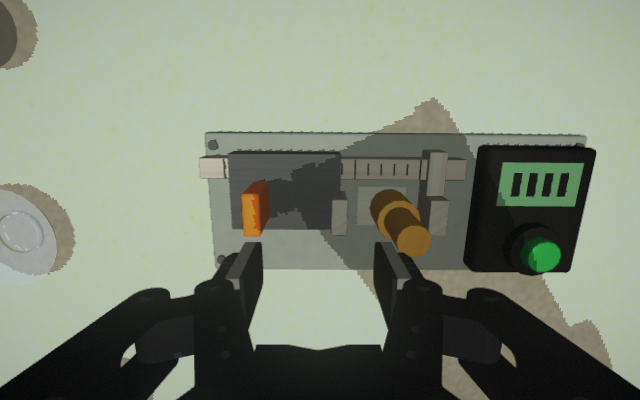

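Shaft stands between the jaws, released (foot about (392,205)); grip top at (250,215). No pictures left; continue on numbers. Grip the jaw again.

carry_out(
  commands=[
    [[0, 0, 0], [0.001, -0.045, 0.01], 0.6],
    [[0, 0, 0], [0.001, -0.045, 0.05], 0.6],
    [[0, 0, 0], [0.001, -0.045, 0.085], 0.6],
    [[0, 0, 0], [0.001, -0.045, 0.092], 0.6],
    [[0, 0, 0], [0.001, -0.045, 0.092], 0.6],
    [[0, 0, 0], [0.001, -0.045, 0.092], 0],
    [[0, 0, 0], [0.001, -0.045, 0.092], 0],
    [[0, 0, 0], [0.001, -0.045, 0.092], 0],
    [[0, 0, 0], [0.001, -0.045, 0.092], 0],
  ],
  squeeze=30,
)

```text
time: 15.02
tcp_pos: [0.5198, 0.2311, 0.0634]
tool_rot: [-0.0, 0.993, -0.116, 0.001]
contact_force: [-1.1, -1.7, 6.1]
grip_width: 0.135
grip_force: 34.1
```

carry_out(
  commands=[
    [[0, 0, 0], [0, 0.003, 0], 0],
    [[0, 0, 0], [0, 0.006, 0], 0],
    [[0, 0, 0], [0, 0.009, 0], 0],
    [[0, 0, 0], [0, 0.012, 0], 0],
    [[0, 0, 0], [0, 0.014, 0], 0],
    [[0, 0, 0], [0, 0.016, 0], 0],
    [[0, 0, 0], [0, 0.018, 0], 0],
    [[0, 0, 0], [0, 0.018, 0], 0],
  ],
)

```text
time: 16.02
tcp_pos: [0.5156, 0.2139, 0.0634]
tool_rot: [-0.0, 0.993, -0.116, 0.001]
contact_force: [-1.5, 1.1, 6.5]
grip_width: 0.135
grip_force: 34.1
```

carry_out(
  commands=[
    [[0, 0, 0], [0, 0.001, 0], 0],
    [[0, 0, 0], [0, 0.002, 0], 0],
    [[0, 0, 0], [0, 0.003, 0], 0],
    [[0, 0, 0], [0, 0.004, 0], 0],
    [[0, 0, 0], [0, 0.005, 0], 0],
    [[0, 0, 0], [0, 0.006, 0], 0],
    [[0, 0, 0], [0, 0.007, 0], 0],
    [[0, 0, 0], [0, 0.008, 0], 0],
    [[0, 0, 0], [0, 0.008, 0], 0],
  ],
)

```text
time: 17.15
tcp_pos: [0.5138, 0.2065, 0.0634]
tool_rot: [-0.001, 0.993, -0.116, 0.001]
contact_force: [-1.2, 4.1, 6.1]
grip_width: 0.136
grip_force: 34.1
```

carry_out(
  commands=[
    [[0, 0, 0], [0, 0.0005, 0], 0],
    [[0, 0, 0], [0, 0.001, 0], 0],
    [[0, 0, 0], [0, 0.0015, 0], 0],
    [[0, 0, 0], [0, 0.002, 0], 0],
    [[0, 0, 0], [0, 0.0025, 0], 0],
    [[0, 0, 0], [0, 0.0025, 0], 0],
  ],
)

```text
time: 17.9
tcp_pos: [0.5133, 0.2042, 0.0633]
tool_rot: [-0.001, 0.993, -0.116, 0.001]
contact_force: [-1.1, 6.2, 6.1]
grip_width: 0.134
grip_force: 34.1
```

carry_out(
  commands=[
    [[0, 0, 0], [0, 0.0005, 0], 0],
    [[0, 0, 0], [0, 0.001, 0], 0],
    [[0, 0, 0], [0, 0.001, 0], 0],
  ],
)

```text
time: 18.27
tcp_pos: [0.5131, 0.2032, 0.0634]
tool_rot: [-0.001, 0.993, -0.116, 0.001]
contact_force: [-1.9, 5.3, 6.6]
grip_width: 0.137
grip_force: 34.1
```

carry_out(
  commands=[
    [[0, 0, 0], [0, 0.0005, 0], 0],
    [[0, 0, 0], [0, 0.0005, 0], 0],
  ],
)

```text
time: 18.52
tcp_pos: [0.5129, 0.2027, 0.0634]
tool_rot: [-0.001, 0.993, -0.116, 0.001]
contact_force: [-1.9, 5.5, 5.5]
grip_width: 0.131
grip_force: 34.1
```

carry_out(
  commands=[
    [[0, 0, 0], [0, 0.0005, 0], 0],
    [[0, 0, 0], [0, 0.0005, 0], 0],
  ],
)

```text
time: 18.77
tcp_pos: [0.5128, 0.2022, 0.0634]
tool_rot: [-0.001, 0.993, -0.116, 0.001]
contact_force: [-1.8, 6.4, 6.1]
grip_width: 0.138
grip_force: 34.1
```

Still sliding (opening about 32.4 by estimate); keep creeping.

carry_out(
  commands=[
    [[0, 0, 0], [0, 0.0005, 0], 0],
    [[0, 0, 0], [0, 0.0005, 0], 0],
  ],
)

```text
time: 19.02
tcp_pos: [0.5127, 0.2017, 0.0634]
tool_rot: [-0.001, 0.993, -0.116, 0.001]
contact_force: [-1.4, 6.1, 6.1]
grip_width: 0.134
grip_force: 34.1
```

carry_out(
  commands=[
    [[0, 0, 0], [0, 0.0005, 0], 0],
    [[0, 0, 0], [0, 0.0005, 0], 0],
  ],
)

```text
time: 19.27
tcp_pos: [0.5126, 0.2012, 0.0633]
tool_rot: [-0.001, 0.993, -0.116, 0.001]
contact_force: [-1.6, 5.4, 6.6]
grip_width: 0.131
grip_force: 34.1
```

```bash
python3 - <<'E'
from h import *
R,p=pose();print(p,R.T@(p-np.array([.5198,.2311,.0634])),R.T@bot.state()['contact_force'])
E
```

```text
[0.5126 0.2012 0.0633] [-0.0002  0.0307  0.    ] [-2.7636 -4.934  -6.5759]
```

carry_out(
  commands=[
    [[0, 0, 0], [0, 0.0005, 0], 0],
    [[0, 0, 0], [0, 0.0005, 0], 0],
  ],
)

```text
time: 19.52
tcp_pos: [0.5125, 0.2008, 0.0634]
tool_rot: [-0.001, 0.993, -0.116, 0.001]
contact_force: [-1.1, 6.8, 6.0]
grip_width: 0.134
grip_force: 34.1
```

carry_out(
  commands=[
    [[0, 0, 0], [0, 0.0005, 0], 0],
    [[0, 0, 0], [0, 0.0005, 0], 0],
  ],
)

```text
time: 19.77
tcp_pos: [0.5125, 0.2007, 0.0634]
tool_rot: [-0.001, 0.993, -0.116, 0.001]
contact_force: [-2.3, 10.1, 5.0]
grip_width: 0.137
grip_force: 33.9
```

The motion has stopped and the force is rising: closed on the shaft. A touch more and hold.

carry_out(
  commands=[
    [[0, 0, 0], [0, 0.0005, 0], 0],
    [[0, 0, 0], [0, 0.0005, 0], 0],
    [[0, 0, 0], [0, 0.0005, 0], 0],
    [[0, 0, 0], [0, 0.0005, 0], 0],
  ],
)

```text
time: 20.27
tcp_pos: [0.5124, 0.2006, 0.0634]
tool_rot: [-0.001, 0.993, -0.116, 0.001]
contact_force: [-1.8, 13.4, 5.6]
grip_width: 0.133
grip_force: 33.8
```

carry_out(
  commands=[
    [[0, 0, 0], [0, 0, 0], 0.25],
    [[0, 0, 0], [0, 0, 0], 0.5],
    [[0, 0, 0], [0, 0, 0], 0.5],
    [[0, 0, 0], [0, 0, 0], 0.5],
    [[0, 0, 0], [0, 0, -0.05], 0.5],
    [[0, 0, 0], [0, 0, -0.09], 0.5],
    [[0, 0, 0], [0, 0, -0.09], 0.5],
    [[0, 0, 0], [0, 0, -0.09], 0.5],
  ],
)

```text
time: 21.28
tcp_pos: [0.5115, 0.1989, 0.1517]
tool_rot: [0.0, 0.993, -0.116, -0.0]
contact_force: [-0.3, 0.1, -0.2]
grip_width: 0.501
grip_force: 0.0
```

```bash
python3 - <<'E'
from h import *
R,p=pose();print(p)
O=np.array([.4776,.109,0]);a=np.radians(76.4);y=np.array([np.cos(a),np.sin(a),0]);x=np.array([y[1],-y[0],0])
i,c=grab("wrist");cv2.imwrite("pics/w8.png",i[:,:,::-1]);np.savez("w8.npz",R=c[2],t=c[3])
for b in blobs(i,"orange")[0][:3]:
    G=onplane(c,b[1],.073)[0];print("grip?",b[0],b[2],G,(G-O)@x,(G-O)@y-.066)
print("brass",blobs(i,"brass")[0][:2])
print("expected brass top, foot",proj(c,[O+.016*y+[0,0,.09],O+.016*y+[0,0,.05],O+.016*y+[0,0,.012]]))
for b in blobs(i,"green")[0][:3]: print("green",b,onplane(c,b[1],.054))
B=onplane(c,max((b for b in blobs(i,"green")[0]),key=lambda b:b[0])[1],.054)[0]
print((B-O)@x,(B-O)@y, R.T@(np.array([.4324,.0321,.0546])-p))
E
```

```text
[0.5115 0.1989 0.1517]
grip? 614 [308 198  15  41] [0.5117 0.2012 0.073 ] 0.011481906139810975 0.031615081731116795
brass [(np.int32(2341), array([432.7164, 225.862 ]), array([401, 191,  64,  70], dtype=int32)), (np.int32(8), array([312.5, 239. ]), array([309, 239,   8,   1], dtype=int32))]
expected brass top, foot [[447.9328 244.9798]
 [427.0224 223.6562]
 [412.5317 208.8923]]
green (np.int32(867), array([560.9412, 258.7843]), array([544, 243,  35,  32], dtype=int32)) [[0.4324 0.032  0.054 ]]
-0.025860814439577932 -0.08545579601600933 [-0.0386  0.1805  0.0972]
```

Opening reads 31.6 mm and the shaft bounding box is where an upright shaft at y=16 mm should be. Button again at (0.4324,0.032). Move above it with closed fingers.

carry_out(
  commands=[
    [[0, 0, 0], [0, 0, -0.03], 0.3],
    [[0, 0, 0], [-0.013, 0.06, -0.03], 0],
    [[0, 0, 0], [-0.026, 0.12, -0.03], 0],
    [[0, 0, 0], [-0.0385, 0.1805, -0.03], 0],
    [[0, 0, 0], [-0.0385, 0.1805, -0.03], 0],
    [[0, 0, 0], [-0.0385, 0.1805, 0.02], 0],
    [[0, 0, 0], [-0.0385, 0.1805, 0.055], 0],
    [[0, 0, 0], [-0.0385, 0.1805, 0.065], 0],
    [[0, 0, 0], [-0.0385, 0.1805, 0.065], 0],
  ],
)

```text
time: 22.45
tcp_pos: [0.4329, 0.0326, 0.0869]
tool_rot: [0.0, 0.993, -0.116, -0.001]
contact_force: [0.5, -0.2, -0.1]
grip_width: 0.003
grip_force: 0.0
```

carry_out(
  commands=[
    [[0, 0, 0], [0, 0, 0.005], 0],
    [[0, 0, 0], [0, 0, 0.01], 0],
    [[0, 0, 0], [0, 0, 0.013], 0],
    [[0, 0, 0], [0, 0, 0.015], 0],
    [[0, 0, 0], [0, 0, 0.016], 0],
  ],
)

```text
time: 23.08
tcp_pos: [0.4329, 0.0322, 0.0713]
tool_rot: [0.0, 0.993, -0.116, 0.0]
contact_force: [0.4, -0.3, 1.9]
grip_width: -0.003
grip_force: 0.9
```

carry_out(
  commands=[
    [[0, 0, 0], [0, 0, 0.001], 0],
    [[0, 0, 0], [0, 0, 0.002], 0],
    [[0, 0, 0], [0, 0, 0.002], 0],
  ],
)

```text
time: 23.45
tcp_pos: [0.4329, 0.0322, 0.0693]
tool_rot: [0.0, 0.993, -0.116, 0.0]
contact_force: [-0.1, 0.2, 2.2]
grip_width: -0.0
grip_force: 1.4
```

carry_out(
  commands=[
    [[0, 0, 0], [0, 0, 0.001], 0],
    [[0, 0, 0], [0, 0, 0.002], 0],
    [[0, 0, 0], [0, 0, 0.002], 0],
  ],
)

```text
time: 23.82
tcp_pos: [0.4329, 0.0322, 0.0672]
tool_rot: [0.0, 0.993, -0.116, 0.0]
contact_force: [0.1, 0.5, 3.2]
grip_width: 0.006
grip_force: 1.9
```

carry_out(
  commands=[
    [[0, 0, 0], [0, 0, 0.001], 0],
    [[0, 0, 0], [0, 0, 0.002], 0],
    [[0, 0, 0], [0, 0, 0.002], 0],
  ],
)

```text
time: 24.2
tcp_pos: [0.4329, 0.0322, 0.0665]
tool_rot: [0.0, 0.993, -0.116, 0.001]
contact_force: [-5.9, 0.5, 30.7]
grip_width: -0.004
grip_force: 15.2
```

Bottomed out: the button is fully down. Retract upward and clear.

carry_out(
  commands=[
    [[0, 0, 0], [0, 0, -0.01], 0],
    [[0, 0, 0], [0, 0, -0.05], 0],
    [[0, 0, 0], [0, 0, -0.1], 0],
    [[0, 0, 0], [0, -0.06, -0.14], 0],
    [[0, 0, 0], [0, -0.06, -0.14], 0],
    [[0, 0, 0], [0, -0.06, -0.14], 0],
  ],
)

```text
time: 24.95
tcp_pos: [0.4462, 0.0909, 0.2049]
tool_rot: [0.0, 0.993, -0.115, -0.0]
contact_force: [-0.4, 0.1, 0.2]
grip_width: -0.002
grip_force: 0.0
```

```bash
python3 - <<'E'
from h import *
R,p=pose();print(p,bot.state()['contact_force'])
O=np.array([.4776,.109,0]);a=np.radians(76.4);y=np.array([np.cos(a),np.sin(a),0]);x=np.array([y[1],-y[0],0])
i,c=grab("wrist")
for b in blobs(i,"orange")[0][:2]:
    G=onplane(c,b[1],.073)[0];print("grip?",b[0],(G-O)@x,(G-O)@y-.066)
print("brass",blobs(i,"brass")[0][:1],proj(c,[O+.016*y+[0,0,.09],O+.016*y+[0,0,.05],O+.016*y+[0,0,.012]]))
b=blobs(i,"green")[0][0];print("button",tri(c,b[1],camof("w8.npz"),[560.94,258.78]),onplane(c,b[1],.054))
E
```

```text
[0.4462 0.0909 0.2049] [-0.4156  0.0849  0.1763]
grip? 532 0.01132758141218538 0.03154201387325474
brass [(np.int32(1322), array([269.2837, 160.4599]), array([249, 139,  40,  44], dtype=int32))] [[262.9301 168.0445]
 [270.428  160.3785]
 [275.8632 154.8232]]
button (array([0.4325, 0.0322, 0.0542]), np.float64(7.369823696056906e-05)) [[0.4324 0.0322 0.054 ]]
```

Jaw at 31.5 mm, shaft upright in place, button back up at z=0.054, arm clear. Handing in.

```bash
python3 -c "
from station import bot
print(bot.sign_off())"
```

```text
the job is handed in; nothing more can be done
None
```

I handed the job in at about 25 s: the brass shaft stands upright in the closed jaws (opening about 31.5 mm), the record button was pressed and is back up, and the arm is clear. `sign_off` gave no verdict, so the judged result is unknown.

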